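Release a stuck reader drawer with the ejector pin

TASK

The drawer of the small white slide reader is latched shut. Take the long slim ejector pin from the tool stand, push it straight down through the access hole in the top of the reader until the hidden latch trips and the drawer springs out, then put the pin back upright in the socket it came from, fully down, and let go.

Things in the scene. Friction and masses are not known exactly. Their poses are not given: they have to be found in the camera images.
- pin: Ejector pin, upright in one of the stand's two sockets (which varies; it goes back there). Steel shaft 7 mm across, 40 mm long; grey collar 32 mm across, 4 mm thick; slim grey handle 16 mm across, 72 mm long, three dark rings near its top; 116 mm in all, 60 g. Origin at the tip, z up the pin. In the stand the collar rests on the stand's top, origin 30 mm above the worktop.
- stand: Grey tool stand, a fixed block 60 (x) by 136 (y) by 70 mm high. Origin: centre of its underside. Two through sockets 18 mm across, 2 mm chamfer, 35 mm either side of the centre along y. One holds the pin, the other a short plug with a stout knob (36 mm across, 27 mm high above the stand), which is not needed.
- access_hole (a point): Mouth of the 18 mm round hole, 75 mm up, in the top of the reader: a fixed white box, 90 (x) by 130 (y) by 75 mm high, grey drawer in its front (-x). Hole: 10 mm behind, 30 mm to +y of its top's centre; z up. Under it a latch pad 30 mm square, 28 mm below the mouth; 6 mm down frees the drawer (2 N, plus 250 N/m). At 40 mm depth the pin's collar meets the top; pad then 12 of 15 mm down.
- drawer (a joint): How far the reader's drawer is out, in m: 0 latched shut. Once the latch is tripped its own spring drives it out of the reader's front (-x) to its stop at 0.045 within about a second, and it stays out.

How it is judged (in metres and radians):
On the way, in this order (a step that is already met when the one before it is completed fails the run):
1. the tip of the pin is in the reader's access hole (horizontal distance between pin and access_hole below 0.01 m and z of pin in the frame of access_hole below -0.01 m), for 0.05 s.
2. the drawer has sprung out (value of joint drawer above 0.035 m), for 0.1 s.
At the end, for the whole second after the job is handed in: The drawer is out by more than 35 mm, and the pin is at rest in the socket it came from, within 12 mm of where it stood at the start (height included) and within 10 degrees of upright (value of joint drawer above 0.035 m and distance of pin from where it was at the start of the episode below 0.012 m and angle between pin's own z axis and vertical below 0.18 rad and linear speed of pin below 0.02 m/s); the robot touches nothing.
It also fails if it takes over 48 s, if anything falls off the work surface, if the arm or the gripper's body presses on something with over 40 N, if the wrist force passes 120 N, or if a joint passes its speed limit or range.

ROBOT

A 7-joint arm with a two-finger parallel gripper is mounted at the origin on a cart in front of the work surface, level with it; the furniture and walls round the work are solid. World frame = base frame: x ahead of the robot, y to its left, z up, the work surface at z = 0. Lengths are in mm, angles in rad, forces in N, time in s.
With the tool pointing down it reaches from about 350 to 900 mm from the base axis. Payload 8.1 kg.
Tool frame: the origin (TCP) lies on the centre line of the jaws, within the pads' length; the fingertips stand 19 mm ahead of it and the grasp point (between the pads) is the TCP; y points along the fingers, z is the direction in which the jaws open and shut, and the axes are right-handed (so a half turn about y gives the same grasp; the last joint's range is limited). The gripper opens to 92 mm and grips with 3 to 60 N. Pads are 19 mm wide; open, the fingers measure 130 mm over their backs; the gripper's body (75 mm by 190 mm) begins 47 mm behind the grasp point.
Start: joints at [1.101, 0.434, 0.025, 1.573, -0.012, 1.134, -0.075], TCP at [224.121, -583.447, 245.742] pointing down, gripper open.
Joint ranges: [-2.62, 2.62], [-0.44, 2.09], [-1.27, 1.32], [0.08, 2.57], [-1.32, 4.46], [0.12, 2], [-2.74, 2.74]. Speed limits (rad/s): [2.22, 2.22, 3.01, 3.01, 3.14, 3.14, 3.14].

INTERFACE

Orientations are given as [roll, pitch, yaw] about the fixed x, y, z axes, in that order (R = Rz(yaw) Ry(pitch) Rx(roll)).
In Python, from station import manip, snapshot, ticket, search_frame, masks_of gives the robot as it stands. The module is installed in compiled form; this text tells all that it offers.
- The arm moves only by the tool servo_tool, never from a script. Its arguments are lists of equal length, an entry for each row: "translation": the shift along the tool's x, y, z normalised to -1 to 1, where 1 is 0.03 m, a list of three; "angular": the turn, a rotation vector about the tool's x, y, z normalised to -1 to 1, where 1 is 90 degrees, a list of three; "grip": the gripper command: -1 is fully open, 1 is shut, values between are in proportion. In form: {"translation": [[tx, ty, tz], ...], "angular": [[wx, wy, wz], ...], "grip": [grip, ...]}. A call has 1 to 5 rows; each row shifts and turns the commanded pose from where the row before left it, along the tool's axes as they then stand; what a row does not reach is not made up. A row lasts 1/12 s, in which the tool goes at most 41.7 mm and 7.16 degrees, less where a joint would pass 70% of its speed; a pose out of reach is approached as far as the arm can. A call with a number of a shift or a turn outside -1 to 1 is refused whole. A call with a gripper value outside its range is refused whole. The fingers move at their own pace and stop on an object; "squeeze" is the grip in N (left out, the last holds). Time passes only in rows, so rows that do not move let the fingers close. It gives the time, the measured TCP pose, the force and the opening at its end, in the units of the state.
- manip.sense(): the state, without advancing time (a new reading comes with each control period).
- snapshot(name): name is "scene" or "top" or "wrist"; returns a dict with "image" (420x560x3 uint8, red, green, blue), "range_z" (420x560 float32, mm along the optical axis (not along the pixel's ray), 0 where there is no reading), "mtx" (3x3 intrinsics, pixels), "position" and "attitude" of the camera in the world. Camera axes: x right, y up, looking along -z (the intrinsics and any distortion apply to the point x, -y, -z); pixel columns grow to the right and rows downward; lengths in mm; the calibration is good to about 2 mm. A picture is of the moment at which its call begins.
- ticket.finish_job(): hands the job in, once; it reports no verdict.
Trained networks look in the newest picture that a camera, given by its name, has taken for a name from the list of things; names that differ only in an ending like _2 or _b are one class to them, and where a whole thing is asked for, a point or a joint stands for the part that bears it (a point fixed in the world has none). Each returns a list of dicts, best first, with "score" (0 to 1); they miss things now and then, are a little off and sometimes report something else, mostly with a low value. They report only what shows in the picture. A call takes as long as a camera call.
- search_frame(camera, query): "xy" ([column, row] in pixels, amid what is visible of it).
- masks_of(camera, query): "region" (420x560 bool, what is visible of it) and "xy" ([column, row] in pixels, amid what is visible of it).
The state is a dict: "t": time; "joints": joint angles; "qvel": joint speeds; "effort": joint torques, N m; "position": TCP position; "eef_rot": TCP orientation; "force": force on the tool from outside, world axes, zero at the start; "ft_torque": the same for the moment, N m; "width": finger opening in mm.
Only numpy, scipy, OpenCV 4.12 (cv2) and the standard library are available. Lean on these libraries where they do the work, as an engineer would, in place of code of your own. Each camera call takes 0.05 s, during which the arm holds its last target. There are 200 camera calls.

## Working session

There is one attempt and no reset: what is moved stays moved. The work goes in short steps, Python scripts to look and compute and a tool call to move; the robot and the scene stay as the last step left them, time stands still between calls to the robot, and variables do not carry over. Pictures are saved under pics/ and viewed, about 8 in all and at most 12, crops included, and the job is handed in when it is done.

Besides the shell and the picture viewer there is one more tool, called after "Emit:" as a command line: name --argument value ..., lists and objects as JSON in quotes. servo_tool: Moves the arm, as the interface text tells. Scaled input: -1 to 1 covers 0.03 m each way for a shift and 90 degrees each way for a turn. Its arguments: {"type":"object","properties":{"translation":{"type":"array"},"angular":{"type":"array"},"grip":{"type":"array"},"squeeze":{"type":"number"}},"required":["translation","angular","grip"]}

```bash
mkdir -p pics
cat > h.py <<'E'
import numpy as np, cv2
from scipy.spatial.transform import Rotation as R
from station import manip, snapshot, ticket, search_frame, masks_of
def rot(a):
    a=np.array(a,float)
    return a if a.shape==(3,3) else (R.from_quat(a).as_matrix() if a.size==4 else R.from_euler('xyz',a).as_matrix())
def cloud(s):
    z=s["range_z"].astype(float);v,u=np.mgrid[:z.shape[0],:z.shape[1]];K=np.array(s["mtx"])
    p=np.stack([(u-K[0,2])/K[0,0]*z,-(v-K[1,2])/K[1,1]*z,-z],-1)
    w=p@rot(s["attitude"]).T+np.array(s["position"]); w[z<=0]=np.nan
    return w
def save(s,n): cv2.imwrite(f"pics/{n}.png",s["image"][...,::-1])
E
python3 - <<'E'
from h import *
st=manip.sense();print({k:np.round(v,3).tolist() for k,v in st.items()})
ims=[]
for c in("scene","top"):
    s=snapshot(c);ims.append(s["image"]);w=cloud(s);print(c,s["position"],s["attitude"],[k for k in s],np.array(s["mtx"]).tolist())
    np.savez(f"{c}.npz",w=w,im=s["image"])
    for q in("pin","stand","access_hole","drawer"):
        try:
            for m in masks_of(c,q)[:2]:
                g=w[m["region"]];print(q,round(m["score"],2),np.round(m["xy"]),m["region"].sum(),np.round(np.nanpercentile(g,[3,50,97],axis=0)).tolist())
        except Exception as e: print(q,e)
cv2.imwrite("pics/a.png",cv2.resize(np.vstack(ims),None,fx=.71,fy=.71)[...,::-1])
E
```

```text
{'t': 0.0, 'joints': [1.101, 0.435, 0.025, 1.574, -0.012, 1.134, -0.075], 'qvel': [-0.003, -0.0, -0.0, -0.0, -0.001, 0.001, -0.001], 'effort': [-0.001, -66.785, 0.984, -31.446, -0.061, 0.043, 0.0], 'position': [223.897, -583.018, 244.966], 'eef_rot': [-1.572, -0.0, -2.775], 'force': [0.257, -0.388, 0.49], 'ft_torque': [0.05, -0.01, 0.006], 'width': 91.887}
scene [106.02295079 567.04963856 691.35100761] [ 8.11306663e-01  1.30167684e-03 -2.56808767e+00] ['image', 'range_z', 'mtx', 'position', 'attitude'] [[481.97774502982713, 0.0, 282.2173282093971], [0.0, 481.97774502982713, 211.79745220099886], [0.0, 0.0, 1.0]]
pin 0.62 [215. 260.] 491 [[467.0, 185.0, 72.0], [476.0, 199.0, 101.0], [493.0, 207.0, 148.0]]
stand 0.78 [200. 304.] 3511 [[446.0, 168.0, 8.0], [456.0, 247.0, 64.0], [504.0, 298.0, 73.0]]
access_hole 0.95 [344. 152.] 2713 [[417.0, -306.0, 12.0], [457.0, -211.0, 73.0], [509.0, -179.0, 77.0]]
drawer 0.52 [360. 168.] 118 [[413.0, -300.0, 14.0], [418.0, -238.0, 30.0], [428.0, -197.0, 34.0]]
top [325.89648675  14.47000272 934.54323834] [ 0.17664525  0.01626609 -1.57984772] ['image', 'range_z', 'mtx', 'position', 'attitude'] [[416.81195611638896, 0.0, 277.41239132436345], [0.0, 416.81195611638896, 206.97673025634174], [0.0, 0.0, 1.0]]
pin 0.72 [197. 205.] 223 [[467.0, 183.0, 71.0], [477.0, 191.0, 88.0], [493.0, 209.0, 147.0]]
stand 0.98 [185. 213.] 1756 [[447.0, 161.0, 11.0], [468.0, 224.0, 70.0], [508.0, 294.0, 73.0]]
access_hole 0.66 [407. 215.] 3301 [[418.0, -311.0, 14.0], [463.0, -243.0, 75.0], [514.0, -182.0, 78.0]]
```

View pics/a.png

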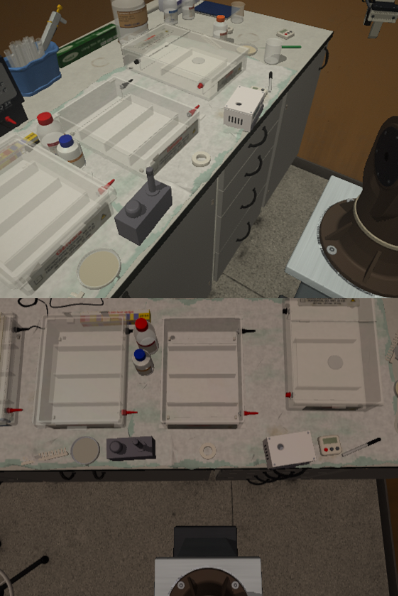

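Run:
```python
from h import *
for c in("scene","top"):
    d=np.load(c+".npz");w=d["w"];x,y,z=w[...,0],w[...,1],w[...,2]
    for n,m in (("standtop",(abs(z-70)<5)&(y>140)&(y<320)&(x>420)&(x<540)),("reader",(abs(z-75)<6)&(y<-150)&(y>-340)&(x>380)&(x<560)),("handle",(z>85)&(z<140)&(y>140)&(y<320)&(x>420)&(x<540)),("pintop",(z>141)&(z<165)&(y>140)&(y<320)&(x>420)&(x<540))):
        p=w[m];print(c,n,len(p),np.round(np.percentile(p,[1,50,99],axis=0),1).tolist(),cv2.minAreaRect(p[:,:2].astype(np.float32)))
d=np.load("top.npz");im=d["im"]
cv2.imwrite("pics/b.png",np.hstack([cv2.resize(a,(400,400),interpolation=cv2.INTER_CUBIC) for a in (im[160:260,140:240],im[165:265,355:455])])[...,::-1])
```

```text
scene standtop 1971 [[446.3, 162.4, 65.5], [469.6, 231.1, 70.9], [510.9, 298.1, 74.7]] ((494.990234375, 230.67282104492188), (94.48048400878906, 137.3642120361328), 3.1259448528289795)
scene reader 1496 [[418.4, -313.6, 69.8], [465.6, -242.1, 75.3], [516.2, -179.7, 78.0]] ((468.7464599609375, -249.35272216796875), (91.18392181396484, 137.83090209960938), 8.597163200378418)
scene handle 630 [[459.8, 190.9, 85.7], [474.7, 259.4, 97.6], [490.6, 281.7, 138.8]] ((482.14410400390625, 236.55770874023438), (34.84864807128906, 94.13681030273438), 10.613069534301758)
scene pintop 81 [[472.6, 188.6, 141.3], [478.9, 196.9, 146.4], [488.0, 203.0, 148.8]] ((480.2478332519531, 194.5967559814453), (14.159823417663574, 15.93513011932373), 35.438018798828125)
top standtop 1425 [[447.2, 161.5, 66.1], [475.0, 225.5, 70.4], [510.6, 296.7, 74.4]] ((494.5087890625, 218.62161254882812), (93.91584777832031, 159.05975341796875), 1.830772876739502)
top reader 2666 [[419.7, -314.4, 71.5], [466.5, -249.7, 75.5], [516.2, -182.7, 79.2]] ((468.1993713378906, -249.08413696289062), (90.4548110961914, 131.8308868408203), 8.119977951049805)
top handle 294 [[460.2, 186.7, 86.4], [475.3, 258.8, 96.8], [491.9, 278.7, 136.8]] ((481.9923400878906, 234.48312377929688), (34.790924072265625, 93.93307495117188), 11.031135559082031)
top pintop 56 [[472.7, 186.6, 143.2], [480.3, 193.1, 146.0], [486.7, 201.2, 149.0]] ((479.5714416503906, 193.48922729492188), (14.097698211669922, 15.50094223022461), 4.381442546844482)
```

View pics/b.png

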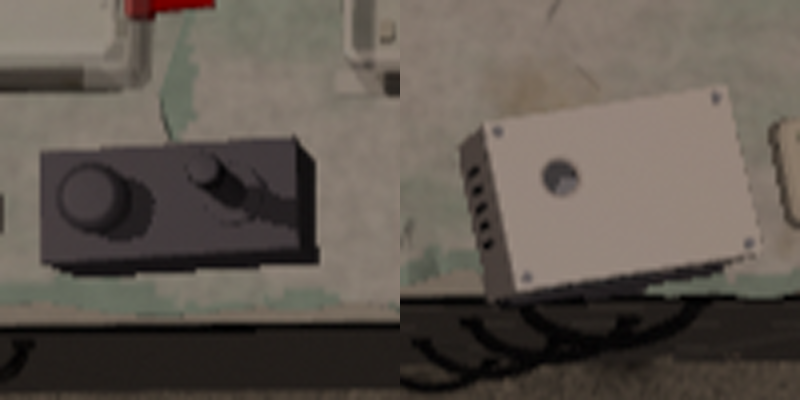

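The pictures show the pin in the stand's -y socket at about (480, 194), its top at z≈146 (crop pixel 208,170). The knob is at crop pixel 95,197. The reader's hole is at crop pixel 561,178, with reader yaw at about +8°. I'll square the tool and travel to a point over the pin.

Emit:
servo_tool --translation '[[0,0,0],[0,0,0],[0,0,0],[0,0,0],[-0.3,0,-0.95]]' --angular '[[0,0.0778,0],[0,0.0778,0],[0,0.0778,0],[0,0,0],[0,0,0]]' --grip '[-1,-1,-1,-1,-1]'

```text
t: 0.92
position: [230.3, -558.8, 245.5]
eef_rot: [-1.568, -0.002, 3.14]
force: [-0.5, 0.1, 0.4]
width: 91.6
```

Run:
```python
from h import *
s=snapshot("top");K=np.array(s["mtx"]);o=np.array(s["position"]);A=rot(s["attitude"])
def ray(u,v,z):
    d=A@np.array([(u-K[0,2])/K[0,0],-(v-K[1,2])/K[1,1],-1]);return o+d*(z-o[2])/d[2]
print("hole",ray(355+161/4,165+178/4,75),"pintop",ray(140+208/4,160+170/4,146))
print(manip.sense()["position"],manip.sense()["eef_rot"])
w=np.load("top.npz")["w"];m=(w[...,2]>150)&(w[...,0]>300)&(w[...,0]<650);print(np.round(np.percentile(w[m],[0,1,50,99],axis=0)).tolist() if m.any() else 0)
```

```text
hole [ 471.19665696 -218.36930284   75.        ] pintop [477.54475668 190.99225836 146.        ]
[ 234.86133493 -550.68206377  245.32226054] [-1.57369301e+00  4.15098880e-04 -3.13611009e+00]
0
```

Emit:
servo_tool --translation '[[-0.3,0,-0.95],[-0.3,0,-0.95],[-0.3,0,-0.95],[-0.3,0,-0.95],[-0.3,0,-0.95]]' --angular '[[0,0,0],[0,0,0],[0,0,0],[0,0,0],[0,0,0]]' --grip '[-1,-1,-1,-1,-1]'

```text
t: 1.38
position: [278.4, -410.9, 245.9]
eef_rot: [-1.57, 0.0, -3.137]
force: [0.6, 0.4, 0.2]
width: 91.9
```

Emit:
servo_tool --translation '[[-0.3,0,-0.95],[-0.3,0,-0.95],[-0.3,0,-0.95],[-0.3,0,-0.95],[-0.3,0,-0.95]]' --angular '[[0,0,0],[0,0,0],[0,0,0],[0,0,0],[0,0,0]]' --grip '[-1,-1,-1,-1,-1]'

```text
t: 1.8
position: [323.3, -268.5, 246.0]
eef_rot: [-1.57, 0.0, -3.137]
force: [1.8, -0.8, -0.5]
width: 92.0
```

Emit:
servo_tool --translation '[[-0.3,0,-0.95],[-0.3,0,-0.95],[-0.3,0,-0.95],[-0.3,0,-0.95],[-0.3,0,-0.95]]' --angular '[[0,0,0],[0,0,0],[0,0,0],[0,0,0],[0,0,0]]' --grip '[-1,-1,-1,-1,-1]'

```text
t: 2.22
position: [368.3, -125.9, 246.1]
eef_rot: [-1.57, 0.001, -3.137]
force: [0.5, 0.0, 0.4]
width: 92.2
```

Emit:
servo_tool --translation '[[-0.3,0,-0.95],[-0.3,0,-0.95],[-0.3,0,-0.95],[-0.3,0,-0.95],[-0.3,0,-0.95]]' --angular '[[0,0,0],[0,0,0],[0,0,0],[0,0,0],[0,0,0]]' --grip '[-1,-1,-1,-1,-1]'

```text
t: 2.63
position: [413.2, 16.6, 246.1]
eef_rot: [-1.57, 0.001, -3.137]
force: [1.2, -0.4, 0.4]
width: 92.0
```

Emit:
servo_tool --translation '[[-0.36,0,-0.96],[-0.36,0,-0.96],[-0.36,0,-0.96],[-0.36,0,-0.96],[-0.36,0,-0.96]]' --angular '[[0,0,0],[0,0,0],[0,0,0],[0,0,0],[0,0,0]]' --grip '[-1,-1,-1,-1,-1]'

```text
t: 3.05
position: [467.4, 160.7, 246.0]
eef_rot: [-1.571, 0.001, -3.137]
force: [0.2, 1.0, 0.7]
width: 91.9
```

Emit:
servo_tool --translation '[[-0.34,0,-0.9],[0,0,0],[0,0,0]]' --angular '[[0,0,0],[0,0,0],[0,0,0]]' --grip '[-1,-1,-1]'

```text
t: 3.3
position: [477.1, 187.7, 245.6]
eef_rot: [-1.571, -0.0, -3.135]
force: [-0.0, 0.0, 0.6]
width: 91.7
```

Run:
```python
from h import *
s=snapshot("wrist");save(s,"w1");w=cloud(s)
st=manip.sense();print(np.round(st["position"],1),st["eef_rot"],st["t"],s["position"])
z=w[...,2]
m=(z>141)&(z<150)&(abs(w[...,0]-480)<40)&(abs(w[...,1]-194)<25)
print(m.sum(),np.round(np.percentile(w[m],[1,50,99],axis=0),1).tolist(),cv2.minEnclosingCircle(w[m][:,:2].astype(np.float32)))
m2=(z>90)&(z<99)&(abs(w[...,1]-262)<25)
if m2.sum()>20: print("knob",cv2.minEnclosingCircle(w[m2][:,:2].astype(np.float32)))
for q in masks_of("wrist","pin")[:2]: print(q["score"],q["xy"],q["region"].sum())
```

```text
[477.  186.1 245.5] [-1.57034982e+00 -5.43747488e-04 -3.13752330e+00] 3.35 [548.88572283 187.72151764 384.48338658]
288 [[472.8, 187.0, 141.3], [480.7, 194.4, 145.9], [487.4, 202.0, 147.4]] ((479.5517883300781, 194.35916137695312), 8.243232727050781)
knob ((555.6251220703125, 265.10992431640625), 97.51431274414062)
0.96 [271.1, 196.9] 845
```

View pics/w1.png

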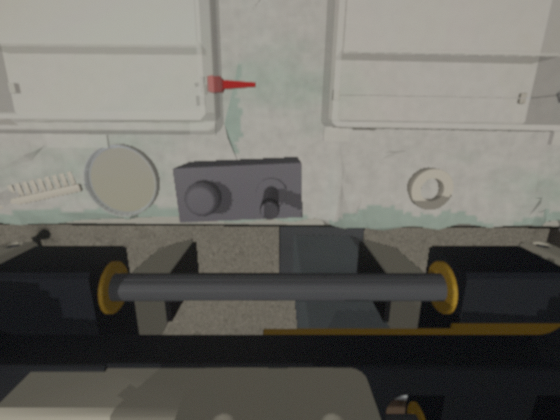

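The wrist view shows the pin top at about (270,205), with the knob well to its left. Pin axis is at (479.7, 194.3). Next I centre over it and descend to TCP z≈126.

Emit:
servo_tool --translation '[[-0.1,0,-0.27],[0,0.9,0],[0,0.9,0],[0,0.6,0],[0,0,0]]' --angular '[[0,0,0],[0,0,0],[0,0,0],[0,0,0],[0,0,0]]' --grip '[-1,-1,-1,-1,-1]'

```text
t: 3.82
position: [478.5, 192.3, 170.6]
eef_rot: [-1.568, -0.005, 3.141]
force: [-0.4, -0.5, 0.5]
width: 92.1
```

Run:
```python
from h import *
print(manip.sense()["position"],manip.sense()["eef_rot"])
```

```text
[478.49611204 192.3299795  170.61844538] [-1.5681155  -0.00492572  3.14126006]
```

Emit:
servo_tool --translation '[[-0.03,0.5,-0.05],[0,0.5,0],[0,0.47,0],[0,0,0],[0,0,0]]' --angular '[[0,0,0],[0,0,0],[0,0,0],[0,0,0],[0,0,0]]' --grip '[-1,-1,-1,-1,-1]'

```text
t: 4.23
position: [481.4, 195.4, 130.4]
eef_rot: [-1.571, -0.0, 3.141]
force: [0.4, -0.2, -0.2]
width: 91.8
```

Emit:
servo_tool --translation '[[0,0,0],[0,0,0],[0,0,0],[0,0,0],[0,0,0]]' --angular '[[0,0,0],[0,0,0],[0,0,0],[0,0,0],[0,0,0]]' --grip '[0.6,1,1,1,1]' --squeeze 25

```text
t: 4.65
position: [481.4, 195.7, 130.1]
eef_rot: [-1.571, 0.001, -3.142]
force: [-0.2, 0.0, 0.7]
width: 63.2
```

Emit:
servo_tool --translation '[[0,0,0],[0,0,0],[0,0,0],[0,0,0],[0,0,0]]' --angular '[[0,0,0],[0,0,0],[0,0,0],[0,0,0],[0,0,0]]' --grip '[1,1,1,1,1]'

```text
t: 5.07
position: [481.1, 195.7, 129.6]
eef_rot: [-1.571, -0.0, -3.142]
force: [-0.4, 0.0, -0.3]
width: 29.7
```

Emit:
servo_tool --translation '[[0,0,0],[0,0,0],[0,0,0],[0,0,0],[0,0,0]]' --angular '[[0,0,0],[0,0,0],[0,0,0],[0,0,0],[0,0,0]]' --grip '[1,1,1,1,1]' --squeeze 35

```text
t: 5.48
position: [481.1, 195.6, 129.6]
eef_rot: [-1.571, -0.0, -3.141]
force: [0.7, 0.1, -1.7]
width: 15.0
```

Run:
```python
from h import *
for i in range(3):
    s=snapshot("wrist");st=manip.sense();print(np.round(st["position"],1),np.round(st["eef_rot"],3),st["width"],np.round(st["force"],1))
```

```text
[481.1 195.6 129.6] [-1.571 -0.    -3.141] 15.199823828175461 [1.  0.2 0.5]
[481.1 195.6 129.6] [-1.571 -0.    -3.142] 15.372746020191416 [ 0.3 -0.4 -0.7]
[481.1 195.6 129.6] [-1.571 -0.     3.142] 15.165623625250756 [ 0.3 -0.8 -0.3]
```

Gripped (width 15). I'll lift and carry it to the reader.

Emit:
servo_tool --translation '[[0,-0.5,0],[0,-0.7,0],[0,-0.7,0],[0,-0.7,0],[0,-0.7,0]]' --angular '[[0,0,0],[0,0,0],[0,0,0],[0,0,0],[0,0,0]]' --grip '[1,1,1,1,1]'

```text
t: 6.05
position: [480.9, 195.6, 229.6]
eef_rot: [-1.571, -0.0, -3.141]
force: [1.2, 0.0, -1.0]
width: 15.0
```

Emit:
servo_tool --translation '[[0,0,0.4],[0,0,0.7],[0,0,0.8],[0,0,0.8],[0,0,0.8]]' --angular '[[0,0,0],[0,0,0],[0,0,0],[0,0,0],[0,0,0]]' --grip '[1,1,1,1,1]'

```text
t: 6.47
position: [480.7, 89.1, 228.1]
eef_rot: [-1.57, -0.001, -3.141]
force: [0.6, -0.7, -0.6]
width: 15.4
```

Emit:
servo_tool --translation '[[0,0,0.8],[0,0,0.8],[0,0,0.8],[0,0,0.8],[0,0,0.8]]' --angular '[[0,0,0],[0,0,0],[0,0,0],[0,0,0],[0,0,0]]' --grip '[1,1,1,1,1]'

```text
t: 6.88
position: [480.6, -31.0, 228.1]
eef_rot: [-1.571, -0.001, 3.141]
force: [0.3, -0.2, -0.8]
width: 15.6
```

Emit:
servo_tool --translation '[[0,0,0.8],[0,0,0.8],[0,0,0.8],[0,0,0.8],[0,0,0.8]]' --angular '[[0,0,0],[0,0,0],[0,0,0],[0,0,0],[0,0,0]]' --grip '[1,1,1,1,1]'

```text
t: 7.3
position: [480.5, -150.9, 228.1]
eef_rot: [-1.571, -0.001, 3.141]
force: [1.0, 0.7, 0.1]
width: 15.2
```

Emit:
servo_tool --translation '[[0.1,0,0.8],[0.1,0,0.8],[0,0,0.6],[0,0,0],[0,0,0]]' --angular '[[0,0,0],[0,0,0],[0,0,0],[0,0,0],[0,0,0]]' --grip '[1,1,1,1,1]'

```text
t: 7.72
position: [474.4, -216.5, 228.0]
eef_rot: [-1.571, -0.001, 3.139]
force: [0.4, 1.0, -0.6]
width: 15.1
```

```bash
python3 - <<'E'
from h import *
s=snapshot("wrist");save(s,"w2");w=cloud(s);np.savez("w2.npz",w=w,im=s["image"])
st=manip.sense();print(np.round(st["position"],1),st["t"],s["position"])
x,y,z=w[...,0],w[...,1],w[...,2]
m=(abs(z-75)<6)&(x>400)&(x<540)&(y>-330)&(y<-160)
print("reader",cv2.minAreaRect(w[m][:,:2].astype(np.float32)),np.median(z[m]))
a=(z>115)&(z<225)&(abs(x-st["position"][0])<40)&(abs(y-st["position"][1])<40)
for lo in range(115,225,10):
    b=a&(z>=lo)&(z<lo+10)
    if b.sum()>5: print(lo,b.sum(),np.round(np.percentile(w[b],[2,50,98],axis=0)[:,:2],1).tolist())
for q in masks_of("wrist","access_hole")[:2]: print(q["score"],q["xy"],q["region"].sum())
s=snapshot("top");save(s,"t2");np.savez("t2.npz",w=cloud(s))
s=snapshot("scene");save(s,"s2")
E
python3 -c "
import cv2,numpy as np
cv2.imwrite('pics/c.png',np.vstack([cv2.imread('pics/w2.png'),np.hstack([cv2.resize(cv2.imread('pics/t2.png')[160:290,330:470],(280,180)),cv2.resize(cv2.imread('pics/s2.png')[60:200,280:420],(280,180))])]))"
```

```text
[ 474.8 -215.3  228.1] 7.7667 [ 546.26546322 -217.17705786  366.78428531]
reader ((467.30462646484375, -249.3358154296875), (90.3391342163086, 130.55763244628906), 8.361111640930176) 75.07875574213801
165 789 [[468.5, -231.9], [480.1, -217.4], [488.2, -202.8]]
175 109 [[474.6, -224.0], [479.8, -216.7], [481.1, -209.5]]
185 131 [[474.5, -224.3], [479.7, -217.3], [481.0, -209.7]]
195 147 [[475.0, -224.1], [479.9, -216.7], [481.1, -209.7]]
205 305 [[475.3, -231.1], [480.5, -217.3], [484.3, -203.0]]
215 500 [[475.8, -233.6], [482.5, -216.8], [484.5, -200.5]]
0.58 [315.3, 190.3] 10355
```

View pics/c.png

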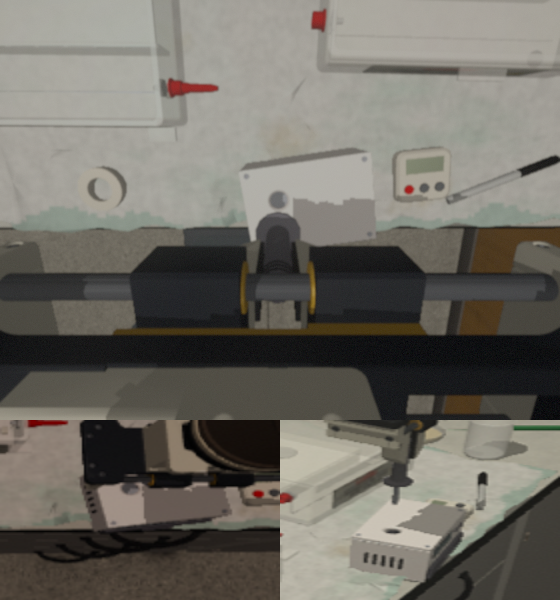

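The wrist view shows the hole at about (279,200), just ahead of the pin's collar at (278,232). I'll check the hole position from that same view.

Run:
```python
from h import *
w=np.load("w2.npz")["w"];x,y,z=w[...,0],w[...,1],w[...,2]
m=np.zeros(z.shape,bool);m[180:225,255:305]=(z[180:225,255:305]<68)
v,u=np.nonzero(m);print(m.sum(),u.min(),u.max(),v.min(),v.max())
s=snapshot("wrist");K=np.array(s["mtx"]);o=np.array(s["position"]);A=rot(s["attitude"])
def ray(u,v,z):
    d=A@np.array([(u-K[0,2])/K[0,0],-(v-K[1,2])/K[1,1],-1]);return np.round(o+d*(z-o[2])/d[2],1)
print([ray(a,b,75)[:2] for a,b in((u.min(),200),(u.max(),200),(279,v.min()),(279,v.max()),(279,200))],manip.sense()["position"])
```

```text
226 270 287 192 207
[array([ 474.2, -207. ]), array([ 474.3, -224.2]), array([ 482.5, -216.1]), array([ 466.9, -216.1]), array([ 474.2, -216.1])] [ 475.33961447 -214.26429356  228.59473027]
```

Run:
```python
from h import *
w=np.load("w2.npz")["w"];x,y,z=w[...,0],w[...,1],w[...,2]
m=np.zeros(z.shape,np.uint8);m[180:225,255:305]=(z[180:225,255:305]<68)
ring=(cv2.dilate(m,np.ones((3,3)))>0)&(m==0)&(abs(z-75)<3)
p=w[ring];print(len(p),cv2.minEnclosingCircle(p[:,:2].astype(np.float32)),p.min(0),p.max(0))
for i in range(4):
    s=snapshot("wrist");st=manip.sense();print(np.round(st["position"],1),np.round(s["position"],1),np.round(st["qvel"],3).tolist())
```

```text
60 ((473.0916748046875, -217.9896697998047), 10.173718452453613) [ 464.50679131 -227.5874258    72.00579272] [ 482.66108182 -208.36001265   75.4256965 ]
[ 475.3 -214.4  228.6] [ 547.  -214.6  367.5] [0.001, 0.001, 0.003, -0.002, 0.002, 0.001, 0.001]
[ 475.3 -214.6  228.7] [ 547.  -214.8  367.5] [0.0, -0.0, 0.003, -0.001, -0.001, -0.0, 0.001]
[ 475.3 -214.7  228.7] [ 547.  -214.9  367.6] [0.004, -0.0, 0.003, -0.003, -0.001, -0.0, 0.001]
[ 475.3 -214.9  228.7] [ 547.  -215.1  367.6] [0.005, 0.002, 0.003, -0.0, 0.0, -0.001, 0.0]
```

Emit:
servo_tool --translation '[[0,0.5,0.06],[0,0.5,0],[0,0.4,0],[0,0,0],[0,0,0]]' --angular '[[0,0,0],[0,0,0],[0,0,0],[0,0,0],[0,0,0]]' --grip '[1,1,1,1,1]'

```text
t: 8.58
position: [474.9, -216.8, 186.4]
eef_rot: [-1.571, -0.001, -3.141]
force: [-0.8, -0.5, -0.5]
width: 15.4
```

Run:
```python
from h import *
for i in range(3):s=snapshot("scene")
save(s,"s3")
cv2.imwrite("pics/s3.png",cv2.resize(s["image"][90:210,270:410],(700,600),interpolation=cv2.INTER_CUBIC)[...,::-1])
st=manip.sense();print(np.round(st["position"],1),np.round(st["eef_rot"],3),np.round(st["force"],1),st["width"],st["t"])
```

```text
[ 475.8 -217.2  187.5] [-1.570e+00  1.000e-03 -3.141e+00] [ 0.4 -0.8 -0.4] 15.549723287248865 8.7333
```

View pics/s3.png

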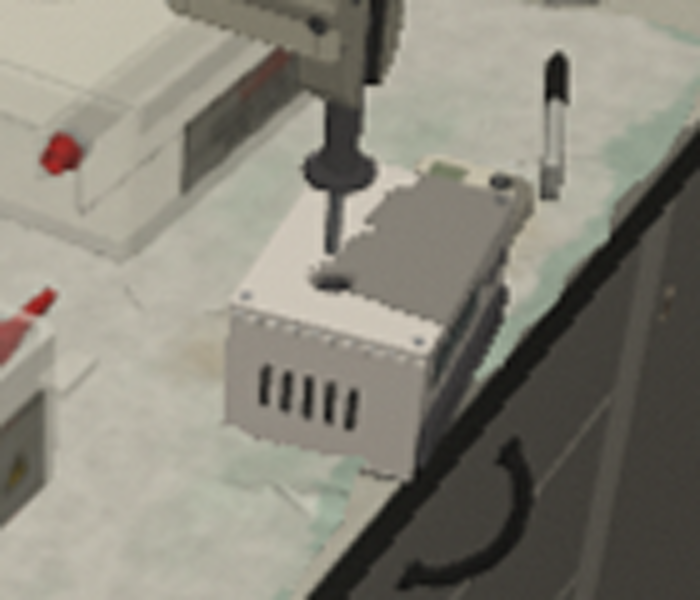

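The tip (332,250) hangs straight above the hole (332,280). Descending.

Emit:
servo_tool --translation '[[0,0.25,0],[0,0.25,0],[0,0.25,0],[0,0.25,0],[0,0,0]]' --angular '[[0,0,0],[0,0,0],[0,0,0],[0,0,0],[0,0,0]]' --grip '[1,1,1,1,1]' --squeeze 50

```text
t: 9.15
position: [474.1, -216.8, 154.7]
eef_rot: [-1.572, -0.003, -3.141]
force: [-0.3, 0.0, 0.2]
width: 15.1
```

Tip is 20 mm into the hole with no contact force; continuing to about 38 mm.

Emit:
servo_tool --translation '[[0,0.15,0],[0,0.15,0],[0,0.15,0],[0,0.1,0],[0,0,0]]' --angular '[[0,0,0],[0,0,0],[0,0,0],[0,0,0],[0,0,0]]' --grip '[1,1,1,1,1]'

```text
t: 9.57
position: [475.3, -217.1, 139.8]
eef_rot: [-1.571, 0.0, -3.141]
force: [0.6, -0.3, 2.2]
width: 15.2
```

Emit:
servo_tool --translation '[[0,0,0],[0,0,0],[0,0,0]]' --angular '[[0,0,0],[0,0,0],[0,0,0]]' --grip '[1,1,1]'

```text
t: 9.82
position: [475.4, -217.1, 140.4]
eef_rot: [-1.571, 0.001, -3.141]
force: [0.7, 0.2, 2.6]
width: 15.2
```

Run:
```python
from h import *
s=snapshot("scene")
cv2.imwrite("pics/s4.png",cv2.resize(s["image"][90:210,270:410],(560,480),interpolation=cv2.INTER_CUBIC)[...,::-1])
st=manip.sense();print(np.round(st["position"],1),np.round(st["eef_rot"],3),np.round(st["force"],1),st["width"],st["t"])
```

```text
[ 475.4 -217.2  140.4] [-1.571e+00  1.000e-03 -3.142e+00] [ 0.7 -0.8  2.7] 14.820546333367403 9.8667
```

View pics/s4.png

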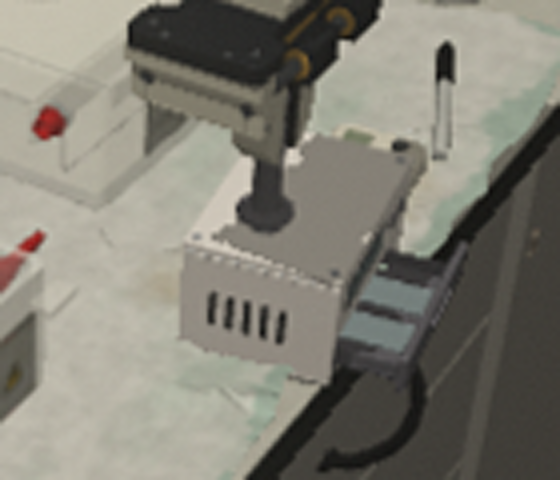

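The drawer is out (380,310). I'll withdraw straight up and carry the pin back.

Emit:
servo_tool --translation '[[0,-0.4,0],[0,-0.7,0],[0,-0.7,0],[0,-0.7,0],[0,-0.5,0]]' --angular '[[0,0,0],[0,0,0],[0,0,0],[0,0,0],[0,0,0]]' --grip '[1,1,1,1,1]'

```text
t: 10.28
position: [475.2, -217.2, 231.7]
eef_rot: [-1.57, 0.001, -3.142]
force: [-0.2, -1.0, -0.4]
width: 14.9
```

Emit:
servo_tool --translation '[[0,0,-0.4],[0,0,-0.7],[0,0,-0.8],[0,0,-0.8],[0,0,-0.8]]' --angular '[[0,0,0],[0,0,0],[0,0,0],[0,0,0],[0,0,0]]' --grip '[1,1,1,1,1]'

```text
t: 10.7
position: [474.3, -110.5, 229.2]
eef_rot: [-1.571, -0.001, 3.142]
force: [0.1, 0.6, -1.2]
width: 15.1
```

Emit:
servo_tool --translation '[[0,0,-0.8],[0,0,-0.8],[0,0,-0.8],[0,0,-0.8],[0,0,-0.8]]' --angular '[[0,0,0],[0,0,0],[0,0,0],[0,0,0],[0,0,0]]' --grip '[1,1,1,1,1]'

```text
t: 11.12
position: [474.2, 9.4, 229.3]
eef_rot: [-1.571, -0.001, -3.141]
force: [0.3, -0.2, -0.6]
width: 14.9
```

Emit:
servo_tool --translation '[[0,0,-0.8],[0,0,-0.8],[0,0,-0.8],[0,0,-0.8],[0,0,-0.8]]' --angular '[[0,0,0],[0,0,0],[0,0,0],[0,0,0],[0,0,0]]' --grip '[1,1,1,1,1]'

```text
t: 11.53
position: [474.0, 129.3, 229.2]
eef_rot: [-1.57, -0.001, -3.141]
force: [0.4, -0.2, -0.7]
width: 15.0
```

Emit:
servo_tool --translation '[[-0.1,0,-0.8],[-0.1,0,-0.8],[0,0,-0.6],[0,0,-0.06],[0,0,0]]' --angular '[[0,0,0],[0,0,0],[0,0,0],[0,0,0],[0,0,0]]' --grip '[1,1,1,1,1]'

```text
t: 11.95
position: [480.0, 197.1, 229.2]
eef_rot: [-1.571, -0.002, -3.138]
force: [-0.6, -0.0, -0.1]
width: 15.1
```

Emit:
servo_tool --translation '[[0,0,0],[0,0,0],[0,0,0],[0,0,0],[0,0,0]]' --angular '[[0,0,0],[0,0,0],[0,0,0],[0,0,0],[0,0,0]]' --grip '[1,1,1,1,1]'

```text
t: 12.37
position: [481.3, 195.0, 230.2]
eef_rot: [-1.571, 0.0, 3.141]
force: [0.2, -0.4, -0.3]
width: 15.0
```

Run:
```python
from h import *
s=snapshot("scene");w=cloud(s)
cv2.imwrite("pics/s5.png",cv2.resize(s["image"][200:350,130:290],(560,525),interpolation=cv2.INTER_CUBIC)[...,::-1])
x,y,z=w[...,0],w[...,1],w[...,2]
for lo in range(120,215,10):
    b=(z>=lo)&(z<lo+10)&(abs(x-480)<30)&(abs(y-195)<25)
    if b.sum()>5: print(lo,b.sum(),np.round(np.percentile(w[b],[2,50,98],axis=0)[:,:2],1).tolist())
st=manip.sense();print(np.round(st["position"],1),np.round(st["eef_rot"],3),np.round(st["force"],1),st["width"],st["t"])
```

```text
130 12 [[476.9, 193.9], [479.2, 196.8], [482.6, 198.0]]
140 21 [[476.9, 192.9], [479.3, 196.9], [482.5, 198.3]]
150 15 [[477.4, 193.7], [478.3, 197.3], [482.0, 198.3]]
170 190 [[466.0, 180.8], [475.8, 200.3], [494.5, 209.6]]
180 51 [[472.7, 193.2], [476.1, 200.2], [485.8, 202.8]]
190 53 [[472.7, 190.9], [476.5, 199.6], [485.2, 202.9]]
200 38 [[472.8, 189.8], [474.6, 198.3], [483.2, 203.0]]
210 64 [[469.9, 179.7], [472.9, 193.5], [475.9, 210.7]]
[481.3 195.2 230.2] [-1.571  0.     3.141] [-0.1 -0.  -0.2] 14.983993070798471 12.4167
```

View pics/s5.png

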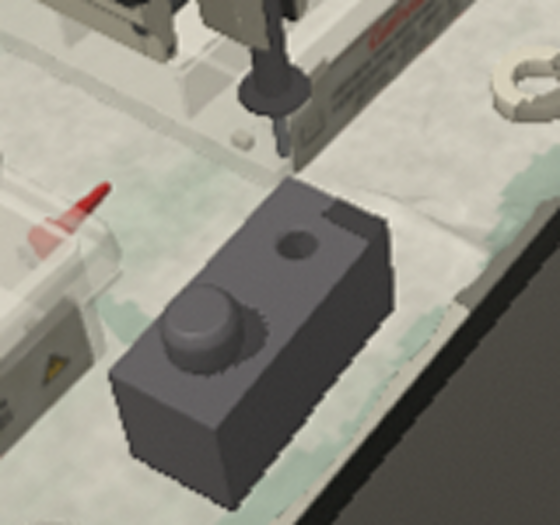

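The pin is still upright, above the empty socket (295,245). TCP is within 0.5 mm of the grasp position, so I'll lower it about 100 mm.

Emit:
servo_tool --translation '[[0,0.6,0],[0,0.6,0],[0,0.3,0],[0,0.3,0],[0,0,0]]' --angular '[[0,0,0],[0,0,0],[0,0,0],[0,0,0],[0,0,0]]' --grip '[1,1,1,1,1]'

```text
t: 12.83
position: [480.4, 195.1, 174.7]
eef_rot: [-1.57, -0.002, -3.142]
force: [-1.4, -0.1, -0.2]
width: 14.8
```

Emit:
servo_tool --translation '[[0,0.4,0],[0,0.4,0],[0,0.4,0],[0,0.2,0],[0,0,0]]' --angular '[[0,0,0],[0,0,0],[0,0,0],[0,0,0],[0,0,0]]' --grip '[1,1,1,1,1]'

```text
t: 13.25
position: [480.8, 195.4, 133.5]
eef_rot: [-1.57, -0.001, -3.141]
force: [-0.0, -0.6, 0.2]
width: 14.9
```

Emit:
servo_tool --translation '[[0,0,0],[0,0,0],[0,0,0]]' --angular '[[0,0,0],[0,0,0],[0,0,0]]' --grip '[1,1,1]'

```text
t: 13.5
position: [481.6, 196.0, 134.9]
eef_rot: [-1.571, 0.001, -3.141]
force: [-0.0, -0.6, -1.6]
width: 14.9
```

Emit:
servo_tool --translation '[[0,0.1,0],[0,0.05,0],[0,0,0],[0,0,0],[0,0,0]]' --angular '[[0,0,0],[0,0,0],[0,0,0],[0,0,0],[0,0,0]]' --grip '[1,1,1,1,1]'

```text
t: 13.92
position: [481.1, 195.7, 129.6]
eef_rot: [-1.571, -0.0, -3.141]
force: [-0.5, 1.0, 0.0]
width: 15.1
```

Same height as at the grasp. Releasing.

Emit:
servo_tool --translation '[[0,0,0],[0,0,0],[0,0,0],[0,0,0],[0,0,0]]' --angular '[[0,0,0],[0,0,0],[0,0,0],[0,0,0],[0,0,0]]' --grip '[0.2,0.2,0,-0.3,-0.5]'

```text
t: 14.33
position: [481.2, 195.7, 129.7]
eef_rot: [-1.571, 0.0, -3.142]
force: [0.3, -0.4, 0.0]
width: 44.1
```

Emit:
servo_tool --translation '[[0,0,0],[0,0,0],[0,0,0],[0,0,0],[0,0,0]]' --angular '[[0,0,0],[0,0,0],[0,0,0],[0,0,0],[0,0,0]]' --grip '[-0.6,-0.6,-0.6,-0.6,-0.6]'

```text
t: 14.75
position: [481.1, 195.7, 129.6]
eef_rot: [-1.571, -0.0, -3.142]
force: [-0.5, -1.2, -0.1]
width: 72.4
```

Emit:
servo_tool --translation '[[0,-0.4,0],[0,-0.8,0],[0,-1,0],[0,-1,0],[0,-0.8,0]]' --angular '[[0,0,0],[0,0,0],[0,0,0],[0,0,0],[0,0,0]]' --grip '[-0.6,-0.6,-0.6,-0.6,-0.6]'

```text
t: 15.17
position: [481.3, 196.0, 251.8]
eef_rot: [-1.571, 0.001, -3.141]
force: [1.2, 0.8, -0.7]
width: 73.5
```

Emit:
servo_tool --translation '[[0,0,0],[0,0,0],[0,0,0],[0,0,0]]' --angular '[[0,0,0],[0,0,0],[0,0,0],[0,0,0]]' --grip '[-0.6,-0.6,-0.6,-0.6]'

```text
t: 15.5
position: [480.6, 195.2, 248.4]
eef_rot: [-1.57, -0.002, -3.142]
force: [-0.4, 0.6, -0.8]
width: 73.3
```

Run:
```python
from h import *
s=snapshot("scene");w=cloud(s);save(s,"s6")
w0=np.load("scene.npz")["w"]
for W in(w0,w):
    x,y,z=W[...,0],W[...,1],W[...,2]
    for lo,hi in((73,76),(100,130),(141,165)):
        b=(z>lo)&(z<hi)&(abs(x-480)<30)&(abs(y-195)<25);print(lo,b.sum(),np.round(np.percentile(W[b],[2,50,98],axis=0),1).tolist())
st=manip.sense();print(np.round(st["position"],1),np.round(st["force"],1),st["width"],st["t"])
```

```text
73 126 [[461.2, 179.9, 73.0], [476.2, 200.2, 74.7], [495.8, 214.9, 75.9]]
100 126 [[472.6, 191.1, 100.9], [475.9, 200.0, 115.6], [485.0, 203.1, 128.7]]
141 81 [[472.8, 188.8, 141.5], [478.9, 196.9, 146.4], [487.5, 202.9, 148.6]]
73 134 [[461.9, 180.4, 73.1], [476.3, 200.3, 74.7], [502.5, 216.2, 75.9]]
100 129 [[472.4, 190.9, 100.4], [475.7, 200.6, 115.8], [485.0, 203.7, 129.0]]
141 81 [[472.8, 189.3, 141.4], [479.0, 196.8, 146.0], [487.3, 203.2, 148.2]]
[480.5 195.3 248.4] [ 0.7 -0.7 -0.8] 73.55055674110156 15.55
```

View pics/s6.png

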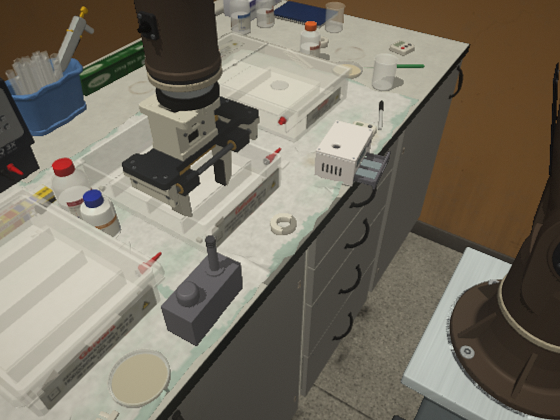

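The pin stands upright in its socket (212,255), matching the starting cloud to within about 0.5 mm. The drawer is out (370,167) and the gripper is clear, so I'm handing in.

```bash
python3 -c "
from station import ticket;print(ticket.finish_job())"
```

```text
the job is handed in; nothing more can be done
None
```

The job is done and handed in at about 15.6 s of the 48 s allowed. I took the pin from the stand's -y socket and pushed it down the access hole to about 35 mm; contact force was about 2.7 N. The drawer sprang out, and I put the pin back in the same socket and let go.

- **Drawer:** the last picture shows it clearly out. I judged this by eye and did not measure the distance against the 35 mm limit.
- **Pin:** it stands upright and fully down. Its depth points match those from the start to within about 0.5 mm at the handle and top. At the collar the match is mostly as close, but one edge of the points differs by 7 mm, which I put down to stray stand-top points.
- **Robot:** the gripper is open, about 100 mm above the pin and touching nothing. Forces stayed near zero, apart from the latch push.

No check failed. The hand-in gave no verdict.

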